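# Bring the gauge slide to its set stop

## Robot

A 7-joint arm with a two-finger parallel gripper is mounted at the origin on a cart in front of the work surface, level with it; the furniture and walls round the work are solid. World frame = base frame: x ahead of the robot, y to its left, z up, the work surface at z = 0. Lengths are in m, angles in degrees, forces in N, time in s.
With the tool pointing down it reaches from about 0.425 to 1.025 m from the base axis. Payload 9.4 kg.
Tool frame: the origin (TCP) lies on the centre line of the jaws, within the pads' length; the fingertips stand 17 mm ahead of it and the grasp point (between the pads) lies 2 mm behind it; z points along the fingers, y is the line along which they close (so a half turn about z gives the same grasp; the last joint's range is limited). The gripper opens to 93 mm and grips with 3 to 60 N. Pads are 15 mm wide; open, the fingers measure 128 mm over their backs; the gripper's body (75 mm by 188 mm) begins 65 mm behind the grasp point.
Start: joints at [-73.78, 34.337, -0.143, 91.639, 0.103, 54.024, -4.572], TCP at [0.255, 0.679, 0.236] pointing down, gripper open.
Joint ranges: [-147.43, 147.43], [-19.82, 112.94], [-74.19, 73.91], [6.32, 146.72], [-59.91, 239.91], [6.04, 106.73], [-150.56, 150.56]. Speed limits (degrees/s): [127.2, 127.2, 172.46, 172.46, 180, 180, 180].

## Interface

Orientations are given as a 3x3 rotation matrix whose columns are the frame's x, y, z axes.
In Python, from workcell import env gives the robot as it stands. The module is installed in compiled form; this text tells all that it offers.
- The arm moves only by the tool play_rows, never from a script. Its argument "increments" is a list of rows, each a list of 5 numbers: the shift along the tool's x, y, z in mm, then the turn about the tool's z in degrees, then the opening, from 0 (shut) to 1 (fully open). In form: [[tx, ty, tz, twist, grip], ...]. A call has 1 to 20 rows; each row shifts and turns the commanded pose from where the row before left it, along the tool's axes as they then stand; what a row does not reach is not made up. A row lasts 1/8 s, in which the tool goes at most 62.5 mm and 10.7 degrees, less where a joint would pass 70% of its speed; a pose out of reach is approached as far as the arm can. A call is refused whole if a number of a shift passes 62.5 or a number of a turn 10.7, either way. A call with a gripper value outside its range is refused whole. The fingers move at their own pace and stop on an object; the grip force is fixed at half the most. Time passes only in rows, so rows that do not move let the fingers close. It gives the time, the measured TCP pose, the force, the opening and the grip force at its end, in the units of the state.
- env.read_state(): the state, without advancing time (a new reading comes with each control period).
- env.get_image(name): name is "scene" or "side" or "wrist"; returns the picture (420x560x3 uint8, red, green, blue); there is no depth.
- env.camera_model(name): a dict with "intrinsics" (3x3 intrinsics, pixels), "world_to_cam" (4x4, takes a point from world to camera coordinates); the wrist camera has in their place "hand_eye" (4x4, takes a point from camera to tool coordinates, whose origin is the TCP and whose axes are the flange's). Camera axes: x right, y up, looking along -z (the intrinsics and any distortion apply to the point x, -y, -z); pixel columns grow to the right and rows downward; lengths in m; the calibration is good to about 2 mm. A picture is of the moment at which its call begins: read the wrist's pose just before it. camera_model takes no time and is no camera call.
- env.finish_job(): hands the job in; it is judged then, once.
Trained networks look in the newest picture that a camera, given by its name, has taken for a name from the list of things; names that differ only in an ending like _2 or _b are one class to them, and where a whole thing is asked for, a point or a joint stands for the part that bears it (a point fixed in the world has none). Each returns a list of dicts, best first, with "p" (0 to 1); they miss things now and then, are a little off and sometimes report something else, mostly with a low value. They report only what shows in the picture. A call takes as long as a camera call.
- env.spot_in(camera, thing): "rect" ([left, top, width, height] in pixels, round what is visible of it).
The state is a dict: "time_s": time; "joint_positions": joint angles; "joint_velocities": joint speeds; "joint_torque": joint torques, N m; "tool_pos": TCP position; "ee_rot": TCP orientation; "force": force on the tool from outside, world axes, zero at the start; "torque": the same for the moment, N m; "opening": finger opening in m; "grasp_force": force on a finger pad.
Only numpy, scipy, OpenCV 4.12 (cv2) and the standard library are available. Lean on these libraries where they do the work, as an engineer would, in place of code of your own. Each camera call takes 0.05 s, during which the arm holds its last target. There are 200 camera calls.

## Task

On the cut-off gauge behind the vice, press down the round thumb pad in the middle of the slide with closed fingertips to free its brake and, keeping it pressed, push the slide along the rail right up against the stop that has the upright pin. Then lift your fingers off so that the pad comes back up and the brake holds the slide there. Do not run the slide against the plain stop, do not drag it with the brake on or pinch it, and leave the loose things standing around the gauge alone.

Things in the scene. Friction and masses are not known exactly. Their poses are not given: they have to be found in the camera images.
- gauge: Cut-off gauge, screwed down on the bench behind the vice: aluminium base plate 72 x 320 x 6 mm with a dark slotted rail 48 mm wide along its middle, top of the rail 26 mm above the bench. Origin: centre of its underside. Its own y runs along the rail (lengthwise), x across it, z up. It cannot move.
- slide_mid (a point): Middle of the slide, on the rail's centre line, 26 mm above the bench. The slide is an aluminium carriage, 60 mm wide, 80 mm long along the rail (end faces 40 mm either side of this point), flat cheeks beside the pad 40 mm above the bench. It only slides along the rail: with about 1 N when the brake is off; the brake holds against roughly 10 to 14 N.
- slide (a joint): Position of the slide along the gauge's +y, in m; 0 is the middle of the rail, range -0.11 to 0.11.
- pad_top (a point): Centre of the top of the round black thumb pad, 36 mm across, in the middle of the slide between the two ridges; 46 mm above the bench when up. Moves with the pad.
- pad (a joint): How far the thumb pad is pressed down, in m: 0 up (brake on), 0.004 fully down. A spring: it starts to move at about 8 N and is fully down at about 11 N. The brake is off from about 0.001; press to 0.002 or more for a sure release. When let go it springs up and the brake grips at once.
- ridge_a (a point): Centre of the raised ridge across the slide's +y end (gauge y), 33 mm from the pad's centre: 14 mm along the rail, 60 mm across, 24 mm high, top 54 mm above the bench. Its inner face is 26 mm from the pad's centre; the 52 mm gap between both ridges takes the closed fingertips, which may push against a ridge.
- ridge_b (a point): Centre of the like ridge across the slide's -y end.
- stop_pin: The marked stop: steel block clamped rigidly across the rail, 60 mm across, 16 mm along the rail, top 44 mm above the bench, with an upright pointed pin 9 mm thick on it, tip 71 mm above the bench. Origin: middle of the block on the rail's centre line, 26 mm above the bench. May be on either side of the slide, which touches it when slide_mid is 48 mm from this origin.
- stop_plain: The other stop: the same steel block without a pin, top 44 mm above the bench; on the other side of the slide. Origin as for the marked stop.
- wax_block: Bystander, loose: green wax block 34 x 62 x 22 mm, origin under its centre. It, the steel block and the one small jar stand in a row behind the gauge, about 78 mm from the rail's centre line.
- vial_1: Bystander, loose: small clear jar with white cap, 34 mm across and 34 mm high, origin under its centre.
- steel_block: Bystander, loose: steel bench block 50 x 50 x 18 mm, origin under its centre.
- tape_roll: Bystander, loose: roll of masking tape, 100 mm across, 18 mm high, lying to the right of the gauge, origin under its centre.
- vial_2: Bystander, loose: second small clear jar, 34 mm across and 34 mm high, to the right in front, origin under its centre.

How it is judged (in metres and radians):
On the way, in this order (a step that is already met when the one before it is completed fails the run):
1. the thumb pad is pressed down while the slide is still away from the marked stop (value of joint pad above 0.002 m and horizontal distance between slide_mid and stop_pin above 0.058 m), for 0.1 s.
2. with the pad still pressed, the slide is pushed up to the marked stop (value of joint pad above 0.0012 m and horizontal distance between slide_mid and stop_pin below 0.05 m), for 0.1 s.
At the end, for the whole second after the job is handed in: The slide stands at rest against the stop with the pin (gap under 2 mm) and the thumb pad is back up (within 0.8 mm), brake on (horizontal distance between slide_mid and stop_pin below 0.05 m and value of joint pad below 0.0008 m and velocity of joint slide between -0.005 and 0.005 m/s); the robot touches nothing.
It fails at once if the slide is dragged along with its brake on (faster than 12 mm/s with the pad less than 0.6 mm down) (value of joint pad below 0.0006 m and (velocity of joint slide above 0.012 m/s or velocity of joint slide below -0.012 m/s)).
It fails at once if the slide is run against the plain stop (horizontal distance between slide_mid and stop_plain below 0.0495 m).
It fails at once if the slide is pinched: the fingers press on both ridges at once (contact force between the fingers and slide_c5 above 2 N and contact force between the fingers and slide_c6 above 2 N).
It fails at once if a loose bystander is lifted or shifted by more than 15 mm (distance of any of wax_block, vial_1, steel_block, tape_roll, vial_2 from where it was at the start of the episode above 0.015 m).
It also fails if it takes over 40 s, if anything falls off the work surface, if the arm or the gripper's body presses on something with over 40 N, if the wrist force passes 120 N, or if a joint passes its speed limit or range.

## Working session

There is one attempt and no reset: what is moved stays moved. The work goes in short steps, Python scripts to look and compute and a tool call to move; the robot and the scene stay as the last step left them, time stands still between calls to the robot, and variables do not carry over. Pictures are saved under pics/ and viewed, at most 10 in all, crops included, and the job is handed in when it is done.

Besides the shell and the picture viewer there is one more tool, called after "Call:" by a JSON object that holds its "op" and its "data", one argument or row to a line. play_rows: Moves the arm, as the interface text tells. Its arguments: {"type":"object","properties":{"increments":{"type":"array"}},"required":["increments"]}

```bash
mkdir -p pics
cat > h.py <<'E'
from workcell import env
import numpy as np, cv2
def px2w(cam,u,v,z):
    m=env.camera_model(cam);K=np.array(m["intrinsics"])
    if cam=="wrist":
        s=env.read_state();T=np.eye(4);T[:3,:3]=s["ee_rot"];T[:3,3]=s["tool_pos"];C=T@np.array(m["hand_eye"])
    else: C=np.linalg.inv(np.array(m["world_to_cam"]))
    d=np.linalg.inv(K)@[u,v,1];d=C[:3,:3]@(d*[1,-1,-1]);o=C[:3,3]
    return o+d*(z-o[2])/d[2]
def save(cam,n):
    im=env.get_image(cam);cv2.imwrite(f"pics/{n}.png",im[:,:,::-1]);return im
E
python3 - <<'E'
from h import *
np.set_printoptions(precision=3,suppress=True)
ims=[save(c,c+"0") for c in("scene","side","wrist")]
cv2.imwrite("pics/a.png",cv2.resize(np.hstack(ims[:2])[:,:,::-1],(800,300)))
s=env.read_state();print(s["tool_pos"],s["ee_rot"],s["force"],s["time_s"])
for c in("scene","side","wrist"):
    m=env.camera_model(c);print(c,{k:v for k,v in m.items() if k not in("world_to_cam",)})
    for t,z in(("gauge",.01),("slide_mid",.04),("pad_top",.046),("stop_pin",.05),("stop_plain",.044)):
        for r in env.spot_in(c,t)[:2]:
            a=r["rect"];print(c,t,round(r["p"],2),np.round(a),px2w(c,a[0]+a[2]/2,a[1]+a[3]/2,z))
E
```

```text
[0.255 0.678 0.235] [[-0.936  0.352 -0.   ]
 [ 0.352  0.936 -0.001]
 [-0.    -0.001 -1.   ]] [-0.217 -0.423 -0.512] 0.15
scene {'intrinsics': array([[512.928,   0.   , 288.207],
       [  0.   , 512.928, 220.666],
       [  0.   ,   0.   ,   1.   ]])}
scene gauge 0.72 [231. 189.  38.  80.] [ 0.606 -0.211  0.01 ]
scene slide_mid 0.65 [239. 195.  26.  28.] [ 0.648 -0.187  0.04 ]
scene stop_pin 0.72 [252. 177.  20.  18.] [ 0.734 -0.161  0.05 ]
scene stop_plain 0.57 [232. 244.  27.  17.] [ 0.499 -0.274  0.044]
side {'intrinsics': array([[529.575,   0.   , 287.986],
       [  0.   , 529.575, 207.956],
       [  0.   ,   0.   ,   1.   ]])}
side gauge 0.57 [219. 174. 106.  60.] [ 0.604 -0.197  0.01 ]
side slide_mid 0.74 [270. 173.  41.  32.] [ 0.646 -0.2    0.04 ]
side stop_pin 0.61 [311. 166.  21.  22.] [ 0.726 -0.177  0.05 ]
side stop_plain 0.66 [225. 202.  24.  26.] [ 0.503 -0.286  0.044]
wrist {'intrinsics': array([[323.668,   0.   , 280.54 ],
       [  0.   , 323.668, 207.76 ],
       [  0.   ,   0.   ,   1.   ]]), 'hand_eye': array([[-0.001,  0.968,  0.252,  0.069],
       [ 1.   ,  0.001, -0.001,  0.002],
       [-0.001,  0.252, -0.968, -0.15 ],
       [ 0.   ,  0.   ,  0.   ,  1.   ]])}
```

View pics/scene0.png

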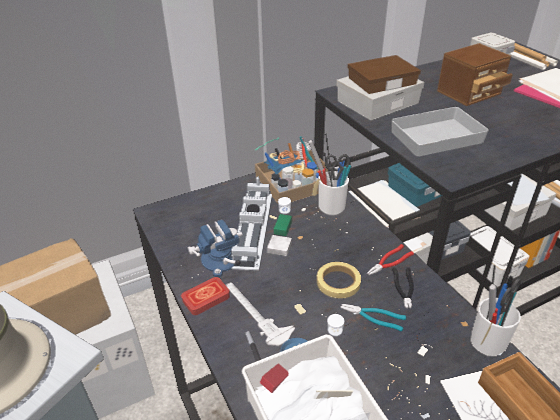

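View pics/wrist0.png

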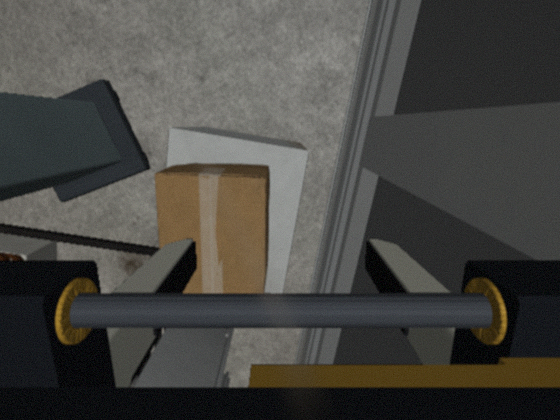

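The scene picture shows the gauge at about (255,225), the slide near (252,209), the pin stop at the far end (262,186), the plain stop near (245,252) and the vice to the left. The wrist camera only sees floor and boxes. I'll check the side view and the surrounding heights.

View pics/side0.png

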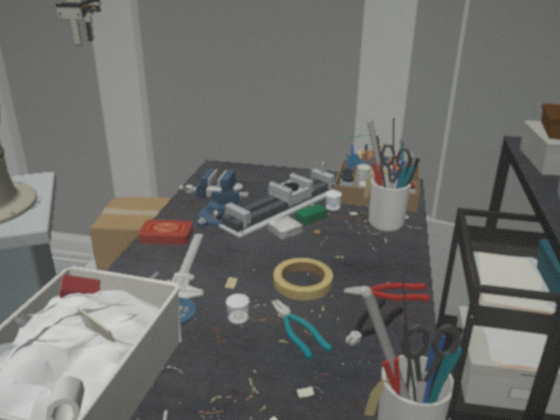

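Run:
```python
from h import *
np.set_printoptions(precision=3,suppress=True)
for c in("scene","side"):print(c,np.linalg.inv(env.camera_model(c)["world_to_cam"])[:3])
for p in((215,245),(335,195),(290,180),(332,178),(40,290),(140,210),(190,365)):print(p,px2w("scene",*p,0))
print(np.degrees(np.arctan2(.277-.174,.731-.501)))
# shift from start to above slide in tool axes
s=env.read_state();print(np.array(s["ee_rot"]).T@(np.array([.60,-.215,.28])-s["tool_pos"])*1000)
```

```text
scene [[ 0.525  0.54  -0.658 -0.195]
 [-0.851  0.329 -0.409 -0.823]
 [-0.005  0.775  0.632  0.856]]
side [[ 0.945  0.133 -0.3    0.29 ]
 [-0.328  0.43  -0.841 -1.179]
 [ 0.017  0.893  0.45   0.52 ]]
(215, 245) [ 0.52  -0.163  0.   ]
(335, 195) [ 0.862 -0.321  0.   ]
(290, 180) [ 0.86  -0.174  0.   ]
(332, 178) [ 0.933 -0.274  0.   ]
(40, 290) [0.191 0.083 0.   ]
(140, 210) [0.526 0.1   0.   ]
(190, 365) [ 0.214 -0.339  0.   ]
24.124080188602445
[-637.262 -714.981  -44.338]
```

The side view confirms it: the slide is near (292,188), the pin stop is at the far right end (322,177) and the vice is front left. A tall cup and tray stand beyond the pin end. I'm moving the arm over the gauge.

Call:
{"op": "play_rows", "data": {
  "increments": [
    [-32,-36,-4,0,0],
    [-32,-36,-4,0,0],
    [-32,-36,-4,0,0],
    [-32,-36,-4,0,0],
    [-32,-36,-4,0,0],
    [-32,-36,-4,0,0],
    [-32,-36,-4,0,0],
    [-32,-36,-4,0,0],
    [-32,-36,-4,0,0],
    [-32,-36,-4,0,0],
    [-32,-36,0,0,0],
    [-32,-36,0,0,0],
    [-32,-36,0,0,0],
    [-32,-36,0,0,0],
    [-32,-36,0,0,0],
    [-32,-36,0,0,0],
    [-32,-36,0,0,0],
    [-32,-36,0,0,0],
    [-32,-36,0,0,0],
    [-32,-36,0,0,0]
  ]
}}

```text
time_s: 3.4
tool_pos: [0.6013, -0.2221, 0.2758]
ee_rot: [[-0.936, 0.352, 0.0], [0.352, 0.936, 0.0], [-0.0, 0.0, -1.0]]
force: [-0.0, -0.0, -0.5]
opening: 0.0003
grasp_force: 0.0
```

Call:
{"op": "play_rows", "data": {
  "increments": [
    [0,0,0,9,0],
    [0,0,0,9,0],
    [0,0,0,9,0],
    [0,0,0,9,0],
    [0,0,0,9,0],
    [0,0,0,0,0],
    [0,0,0,0,0]
  ]
}}

```text
time_s: 4.28
tool_pos: [0.6009, -0.2205, 0.2757]
ee_rot: [[-0.416, 0.909, 0.0], [0.909, 0.416, -0.0], [-0.0, 0.0, -1.0]]
force: [0.1, 0.7, -0.6]
opening: 0.0005
grasp_force: 0.0
```

```bash
cat > m.py <<'E'
from h import *
import sys
np.set_printoptions(precision=4,suppress=True)
n=sys.argv[1];s=env.read_state();save("wrist",n)
print(s["time_s"],s["tool_pos"],"yaw y",np.degrees(np.arctan2(s["ee_rot"][1][1],s["ee_rot"][0][1])),s["force"],s["joint_positions"])
for t,z in(("gauge",.006),("slide_mid",.04),("pad_top",.046),("ridge_a",.054),("stop_pin",.044),("stop_plain",.044)):
    for r in env.spot_in("wrist",t)[:2]:
        a=r["rect"];print(t,round(r["p"],2),np.round(a),px2w("wrist",a[0]+a[2]/2,a[1]+a[3]/2,z))
E
python3 m.py wrist1
```

```text
4.275 [ 0.6009 -0.2205  0.2757] yaw y 24.596560455005573 [ 0.066   0.6881 -0.5833] [ -0.074   27.353   22.6608 101.9607 -12.7729  53.2062  52.5998]
gauge 0.7 [185. 139. 249.  64.] [ 0.6322 -0.1943  0.006 ]
slide_mid 0.62 [294. 152.  71.  52.] [ 0.653  -0.1888  0.04  ]
pad_top 0.55 [316. 161.  30.  31.] [ 0.6525 -0.1859  0.046 ]
pad_top 0.45 [190. 165.  23.  42.] [ 0.5168 -0.2602  0.046 ]
ridge_a 0.61 [293. 146.  73.  57.] [ 0.6485 -0.1839  0.054 ]
stop_pin 0.81 [404. 142.  28.  57.] [ 0.7443 -0.1376  0.044 ]
stop_plain 0.71 [187. 166.  24.  40.] [ 0.5142 -0.2613  0.044 ]
```

View pics/wrist1.png

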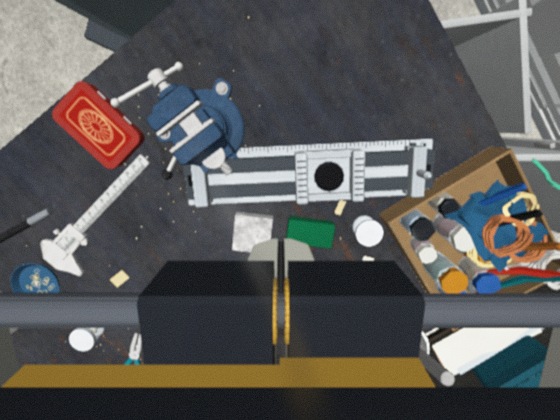

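The wrist picture shows the black pad at (329,177), the plain stop at (198,186), the pin stop at (422,168), the rail tilted about 4° in the image, and the tray to the right. I'll turn the closed fingers across the rail, since the gap is 52 mm, to keep the body clear of the tray. Then I'll go above the pad.

Call:
{"op": "play_rows", "data": {
  "increments": [
    [0,0,0,10.7,0],
    [0,0,0,10.7,0],
    [0,0,0,10.7,0],
    [0,0,0,10.7,0],
    [0,0,0,10.7,0],
    [0,0,0,10.7,0],
    [0,0,0,10.7,0],
    [0,0,0,10.7,0],
    [20,-2,0,0,0],
    [20,-2,0,0,0],
    [20,-1,20,0,0],
    [0,0,30,0,0],
    [0,0,30,0,0],
    [0,0,30,0,0],
    [0,0,20,0,0],
    [0,0,0,0,0],
    [0,0,0,0,0],
    [0,0,0,0,0]
  ]
}}

```text
time_s: 6.88
tool_pos: [0.6516, -0.1876, 0.1468]
ee_rot: [[0.876, 0.482, 0.002], [0.482, -0.876, -0.0], [0.001, 0.001, -1.0]]
force: [1.0, 0.9, 0.4]
opening: 0.0005
grasp_force: 0.0
```

```bash
python3 m.py wrist2
```

```text
6.875 [ 0.6516 -0.1876  0.1468] yaw y -61.206401750097896 [1.0376 0.9331 0.4181] [-12.7842  42.6829  40.1759 104.1447 -36.8071  46.9188 -15.142 ]
gauge 0.58 [238.  39.  86. 318.] [ 0.6559 -0.185   0.006 ]
slide_mid 0.61 [241. 165.  76.  92.] [ 0.6521 -0.1839  0.04  ]
pad_top 0.9 [259. 190.  46.  46.] [ 0.653  -0.1867  0.046 ]
ridge_a 0.65 [242. 164.  78.  94.] [ 0.6559 -0.1842  0.054 ]
stop_pin 0.89 [242.  64.  85.  29.] [ 0.7424 -0.1391  0.044 ]
```

View pics/wrist2.png

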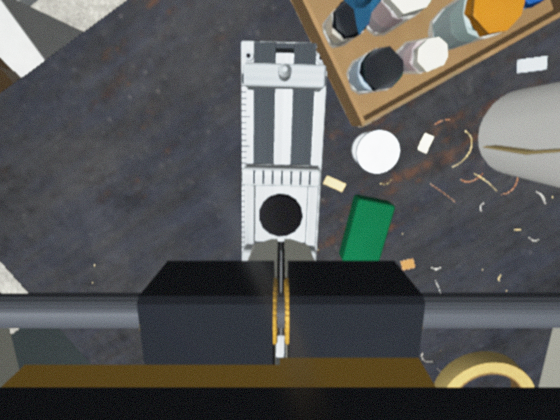

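Now the fingers are aligned: the pad is at (282,213) directly ahead of the tips, and the pin stop is straight ahead at (285,77). Travel is about 53 mm. Next I descend to just above the pad.

Call:
{"op": "play_rows", "data": {
  "increments": [
    [2,0,15,1,0],
    [0,0,20,0,0],
    [0,0,20,0,0],
    [0,0,15,0,0],
    [0,0,8,0,0],
    [0,0,0,0,0],
    [0,0,0,0,0]
  ]
}}

```text
time_s: 8.1
tool_pos: [0.653, -0.1867, 0.0682]
ee_rot: [[0.885, 0.466, 0.001], [0.466, -0.885, -0.0], [0.001, 0.001, -1.0]]
force: [-0.5, -0.3, 0.4]
opening: 0.0003
grasp_force: 0.0
```

Call:
{"op": "play_rows", "data": {
  "increments": [
    [0,0,2,0,0],
    [0,0,2,0,0],
    [0,0,2,0,0],
    [0,0,0,0,0],
    [0,0,0,0,0]
  ]
}}

```text
time_s: 8.72
tool_pos: [0.653, -0.1864, 0.0625]
ee_rot: [[0.885, 0.466, 0.001], [0.466, -0.885, 0.0], [0.001, 0.0, -1.0]]
force: [-0.5, 1.8, 8.2]
opening: 0.0003
grasp_force: 4.1
```

Call:
{"op": "play_rows", "data": {
  "increments": [
    [0,0,2,0,0],
    [0,0,2,0,0],
    [0,0,0,0,0],
    [0,0,0,0,0]
  ]
}}

```text
time_s: 9.22
tool_pos: [0.6534, -0.1863, 0.0593]
ee_rot: [[0.885, 0.466, 0.002], [0.466, -0.885, 0.001], [0.002, 0.0, -1.0]]
force: [-2.1, 2.4, 14.6]
opening: 0.0007
grasp_force: 7.2
```

Call:
{"op": "play_rows", "data": {
  "increments": [
    [0,0,1,0,0],
    [0,0,0,0,0],
    [2,0,0,0,0],
    [3,0,0,0,0],
    [4,0,0,0,0],
    [4,0,0,0,0],
    [4,0,0,0,0],
    [4,0,0,0,0],
    [4,0,0,0,0],
    [4,0,0,0,0],
    [4,0,0,0,0],
    [3,0,0,0,0],
    [2,0,0,0,0],
    [0,0,0,0,0],
    [0,0,0,0,0]
  ]
}}

```text
time_s: 11.1
tool_pos: [0.6879, -0.1685, 0.0592]
ee_rot: [[0.885, 0.467, 0.004], [0.467, -0.885, 0.001], [0.004, 0.001, -1.0]]
force: [-1.1, 3.0, 18.2]
opening: 0.0008
grasp_force: 9.6
```

```bash
python3 m.py wrist3
```

```text
11.1 [ 0.6879 -0.1685  0.0592] yaw y -62.192537899838925 [-1.1387  2.9903 18.1912] [-11.5658  49.983   35.5902 102.323  -42.27    41.6636 -14.9704]
gauge 0.87 [224.  79. 115. 284.] [ 0.6958 -0.164   0.006 ]
gauge 0.46 [222. 189. 121. 144.] [ 0.6714 -0.1772  0.006 ]
slide_mid 0.58 [223. 190. 117. 141.] [ 0.6848 -0.1699  0.04  ]
pad_top 0.55 [257. 227.  52.  15.] [ 0.7005 -0.1622  0.046 ]
ridge_a 0.62 [220. 186. 123.  75.] [ 0.7076 -0.1572  0.054 ]
ridge_a 0.56 [222. 120. 118.  34.] [ 0.7452 -0.1377  0.054 ]
stop_pin 0.85 [221. 120. 122.  36.] [ 0.7448 -0.1384  0.044 ]
stop_pin 0.39 [222. 185. 121. 149.] [ 0.6867 -0.1694  0.044 ]
```

View pics/wrist3.png

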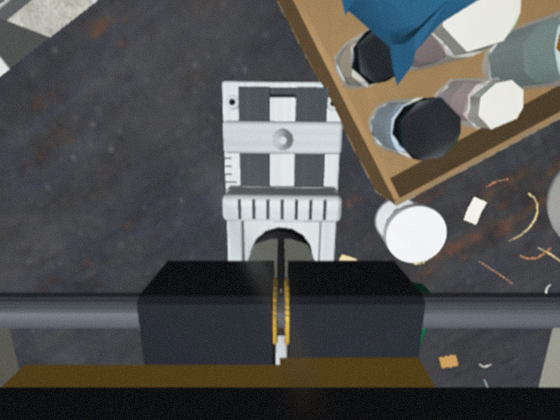

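The slide came along: its end ridge is at row ~190 and the stop face at row ~153, so roughly 15–18 mm remain. I'll keep pushing with the pad pressed and watch the force.

Call:
{"op": "play_rows", "data": {
  "increments": [
    [2,0,0,0,0],
    [3,0,0,0,0],
    [3,0,0,0,0],
    [2,0,0,0,0],
    [2,0,0,0,0],
    [1,0,0,0,0],
    [1,0,0,0,0],
    [0,0,0,0,0],
    [0,0,0,0,0]
  ]
}}

```text
time_s: 12.58
tool_pos: [0.7002, -0.1622, 0.0593]
ee_rot: [[0.885, 0.466, 0.004], [0.466, -0.885, 0.0], [0.003, 0.001, -1.0]]
force: [-1.6, 3.7, 18.0]
opening: 0.0006
grasp_force: 9.4
```

Call:
{"op": "play_rows", "data": {
  "increments": [
    [1,0,0,0,0],
    [1,0,0,0,0],
    [1,0,0,0,0],
    [0,0,0,0,0],
    [0,0,0,0,0]
  ]
}}

```text
time_s: 13.2
tool_pos: [0.7029, -0.1608, 0.0593]
ee_rot: [[0.885, 0.466, 0.004], [0.466, -0.885, 0.0], [0.003, 0.001, -1.0]]
force: [-2.5, 2.6, 18.5]
opening: 0.0004
grasp_force: 9.3
```

Call:
{"op": "play_rows", "data": {
  "increments": [
    [1,0,0,0,0],
    [1,0,0,0,0],
    [1,0,0,0,0],
    [0,0,0,0,0],
    [0,0,0,0,0]
  ]
}}

```text
time_s: 13.82
tool_pos: [0.7052, -0.1596, 0.0592]
ee_rot: [[0.885, 0.466, 0.003], [0.466, -0.885, 0.0], [0.003, 0.001, -1.0]]
force: [-4.1, 3.1, 18.8]
opening: 0.0004
grasp_force: 9.5
```

Call:
{"op": "play_rows", "data": {
  "increments": [
    [1,0,0,0,0],
    [1,0,0,0,0],
    [1,0,0,0,0],
    [0,0,0,0,0],
    [0,0,0,0,0]
  ]
}}

```text
time_s: 14.45
tool_pos: [0.7056, -0.1595, 0.0592]
ee_rot: [[0.885, 0.465, -0.0], [0.465, -0.885, -0.0], [-0.0, 0.0, -1.0]]
force: [-8.6, 0.3, 22.8]
opening: 0.0002
grasp_force: 11.2
```

```bash
python3 m.py wrist4
```

```text
14.45 [ 0.7056 -0.1595  0.0592] yaw y -62.28258629997637 [-8.6112  0.2544 22.8118] [-12.5281  51.      36.2086  99.9707 -41.8941  43.402  -16.973 ]
gauge 0.71 [223. 116. 120. 248.] [ 0.7026 -0.1614  0.006 ]
slide_mid 0.59 [222. 194. 119.  66.] [ 0.7198 -0.1513  0.04  ]
pad_top 0.91 [258. 226.  49.  18.] [ 0.7179 -0.1534  0.046 ]
ridge_a 0.96 [220. 191. 121.  68.] [ 0.7246 -0.1482  0.054 ]
stop_pin 0.91 [222. 156. 122.  41.] [ 0.7454 -0.1388  0.044 ]
```

View pics/wrist4.png

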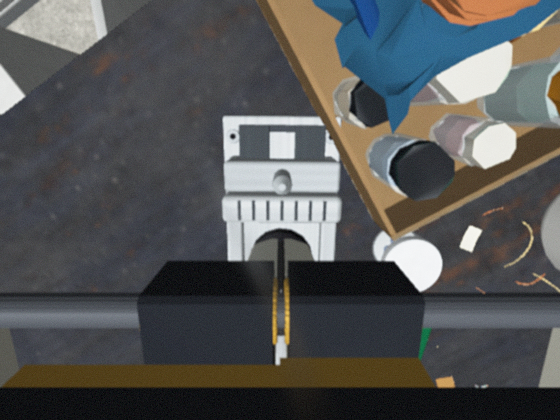

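The slide is against the stop: the ridge and the block are touching at row ~193, the motion has stalled and the push force has risen. I'll relax the push a little and lift straight off.

Call:
{"op": "play_rows", "data": {
  "increments": [
    [-1,0,0,0,0],
    [-1,0,0,0,0],
    [0,0,-2,0,0],
    [0,0,-2,0,0],
    [0,0,-2,0,0],
    [0,0,-3,0,0],
    [0,0,-5,0,0],
    [0,0,-10,0,0],
    [0,0,-20,0,0],
    [0,0,-20,0,0],
    [0,0,-20,0,0],
    [0,0,0,0,0],
    [0,0,0,0,0],
    [0,0,0,0,0],
    [0,0,0,0,0]
  ]
}}

```text
time_s: 16.68
tool_pos: [0.7046, -0.1588, 0.1399]
ee_rot: [[0.885, 0.466, -0.001], [0.466, -0.885, 0.0], [-0.001, -0.001, -1.0]]
force: [0.2, 0.1, 0.3]
opening: 0.0008
grasp_force: 0.0
```

```bash
python3 m.py wrist5
```

```text
16.675 [ 0.7046 -0.1588  0.1399] yaw y -62.215416239759065 [0.2274 0.1091 0.2994] [-14.931   46.1041  40.5986  97.9917 -37.4799  50.3878 -20.3416]
gauge 0.59 [241. 116.  85. 249.] [ 0.6755 -0.1762  0.006 ]
gauge 0.59 [241. 167.  84.  94.] [ 0.6975 -0.1637  0.006 ]
slide_mid 0.82 [243. 170.  78.  89.] [ 0.705 -0.159  0.04 ]
pad_top 0.78 [261. 196.  45.  44.] [ 0.7049 -0.1607  0.046 ]
ridge_a 0.77 [242. 168.  82.  91.] [ 0.7095 -0.1579  0.054 ]
stop_pin 0.78 [241. 147.  83.  24.] [ 0.745  -0.1386  0.044 ]
```

View pics/wrist5.png

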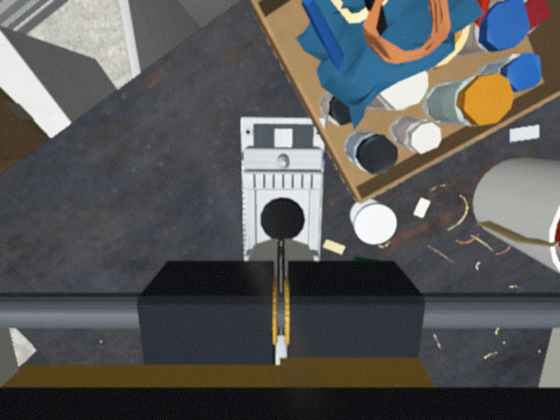

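Fingers are clear, the pad (282,218) is up, and the ridge abuts the stop at row ~171. I'll check the gap in a zoomed crop.

Run:
```python
import cv2,numpy as np
a=cv2.imread("pics/wrist5.png")[140:200,230:335];b=cv2.imread("pics/wrist4.png")[150:230,212:352]
cv2.imwrite("pics/z.png",np.hstack([cv2.resize(a,(400,300)),cv2.resize(b,(400,300))]))
print(a[20:45,70].mean(1),a[20:45,35].mean(1))
```

```text
[222.66666667 220.         219.33333333 217.33333333 223.66666667
 221.33333333 229.         223.         204.33333333 152.66666667
 103.66666667 123.66666667 163.66666667 196.         210.66666667
 213.         226.         227.66666667 225.33333333 223.
 218.         215.         215.         212.         209.33333333] [219.66666667 215.33333333 211.         217.         216.
 217.66666667 219.         214.         195.33333333 150.
 108.66666667 137.66666667 182.66666667 197.66666667 196.
 186.33333333 193.33333333 193.         191.33333333 187.33333333
 185.66666667 184.33333333 179.         187.33333333 183.66666667]
```

View pics/z.png

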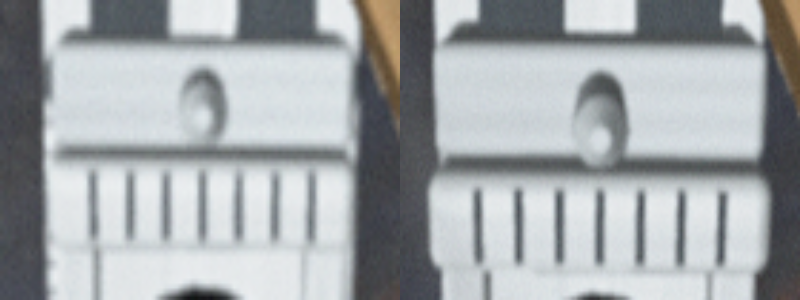

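The thin dark line matches the ridge's shaded outer face above the lower block, so there's no gap. The measured centre distance of about 46–48 mm agrees with contact. I'm handing in.

```bash
python3 -c "
from workcell import env
print(env.finish_job())"
```

```text
the job is handed in; nothing more can be done
None
```

I pushed the slide against the pin stop with the pad pressed, then lifted off; the final picture shows no visible gap, the pad back up and the fingers clear. I handed the job in but got no verdict back.

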